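Hold a spring clip gaping over the batch card

ROBOT

A 6-joint arm with a two-finger parallel gripper is mounted at the origin on the work surface. World frame = base frame: x ahead of the robot, y to its left, z up, the work surface at z = 0. Lengths are in m, angles in degrees, forces in N, time in s.
With the tool pointing down it reaches from about 0.375 to 0.9 m from the base axis. Payload 3.1 kg.
Tool frame: the origin (TCP) lies at the very end of the fingers, on their centre line; the grasp point (between the pads) lies 19 mm behind it (bot.grip_point_offset is the distance from the TCP to the grasp point, in m); z points along the fingers, x is the direction in which the jaws open and shut, and the axes are right-handed (so a half turn about z gives the same grasp; the last joint's range is limited). The gripper opens to 87 mm and grips with 3 to 60 N. Pads are 19 mm wide; open, the fingers measure 117 mm over their backs; the gripper's body (75 mm by 190 mm) begins 51 mm behind the grasp point.
Start: joints at [60.819, 30.224, 82.088, -0, 67.689, -10.227], TCP at [0.203, 0.591, 0.223] pointing down, gripper open.
Joint ranges: [-176.69, 176.69], [-43.24, 126.21], [12.49, 139.97], [-82, 262], [0, 151.66], [-163.58, 163.58]. Speed limits (degrees/s): [159.86, 159.86, 180, 180, 180, 180].

INTERFACE

Orientations are given as a 3x3 rotation matrix whose columns are the frame's x, y, z axes.
In Python, from rig import bot, capture, recognise, place_of gives the robot as it stands.
- The arm moves only by the tool send_rows, never from a script. Its argument "motion" is a list of rows, each a list of 2 entries, a list of its own where there are three numbers: the shift along the tool's x, y, z in mm, then the turn about the tool's z in rad. A call has exactly 5 rows; each row shifts and turns the pose as measured when the row begins, along the tool's axes as they then stand; what a row does not reach is not made up. A row lasts 1/12 s, in which the tool goes at most 41.7 mm and 7.16 degrees, less where a joint would pass 70% of its speed; a pose out of reach is approached as far as the arm can. A call with a gripper value outside its range is refused whole. "gripper" is the closure, from 0 (fully open) to 1 (shut), set as the call begins (left out, the last holds). The fingers move at their own pace and stop on an object; the grip force is fixed at half the most. Time passes only in rows, so rows that do not move let the fingers close, or fill a call up. It gives the time, the measured TCP pose, the force and the opening at its end, in the units of the state.
- bot.read_state(): the state, without advancing time (a new reading comes with each control period).
- capture(name): name is "scene" or "top"; returns a dict with "image" (384x512x3 uint8, blue, green, red), "fx", "fy", "cx", "cy" (pixels), "rvec" (rotation vector, rad) and "tvec" (3), from world to camera coordinates, as OpenCV has them. Camera axes: x right, y down, z forward; pixel columns grow to the right and rows downward; lengths in m; the calibration is good to about 2 mm. A picture is of the moment at which its call begins. There is no depth.
- bot.hand_in(): hands the job in, once; it reports no verdict.
Trained networks look in the newest picture that a camera, given by its name, has taken for a name from the list of things; names that differ only in an ending like _2 or _b are one class to them, and where a whole thing is asked for, a point or a joint stands for the part that bears it (a point fixed in the world has none). Each returns a list of dicts, best first, with "p" (0 to 1); they miss things now and then, are a little off and sometimes report something else, mostly with a low value. They report only what shows in the picture. A call takes as long as a camera call. They do not tell look-alikes from the thing itself.
- recognise(camera, target): "xy" ([column, row] in pixels, amid what is visible of it).
- place_of(camera, target): "xy" ([column, row] in pixels: a listed point, or the origin of a listed thing).
The state is a dict: "time_s": time; "joint_positions": joint angles; "qvel": joint speeds; "tau": joint torques, N m; "position": TCP position; "tcp_rot": TCP orientation; "force": force on the tool from outside, world axes, zero at the start; "moment": the same for the moment, N m; "opening": opening from 0.0 (shut) to 1.0 (fully open).
Only numpy, scipy, OpenCV 4.12 (cv2) and the standard library are available. Lean on these libraries where they do the work, as an engineer would, in place of code of your own. Each camera call takes 0.05 s, during which the arm holds its last target.

TASK

Take the blue spring clip off the clip rack: squeeze its finger tabs so that the jaws let go of the steel strip, then lift it clear, still open. Bring it square over the batch card in the wooden stand and hold it wide open around the middle of the top edge, one jaw on each side of the card and its slip, with the jaw tips about a centimetre below the edge and the clip touching neither card nor stand, ready to bite once the two have been squared up. Finish while holding it squeezed open there, and leave the card stand, the rack's other two clips, the cheese and the brush where they are.

Things in the scene. Friction and masses are not known exactly. Their poses are not given: they have to be found in the camera images.
- clip: Blue spring clip like a big clothes peg: two 26 mm wide levers on a pivot pin with a steel coil, 82 mm tall, 65 g. Starts upright on the rack's strip, jaws down, at any of its three places. Origin: the pivot, mid-clip, 109 mm above the table; pose of the +x lever. At the start z is up, y runs along the pin and the strip, x from lever to lever. Jaw tips are 36 mm below the pivot, finger tabs 42 mm above.
- clip_lever (a joint): How far the blue clip is open, rad, as the angle between its levers (each turns half of it): 0 biting a 3 mm sheet (the start), -0.08 shut, 0.56 at the open stop. The spring always pulls it shut: 7 N on each tab starts to open it, 12 N opens it fully. Fully open, the tabs measure 21 mm over their outer sides and the jaws gape about 20 mm, free to 30 mm deep.
- clip_tab_a (a point): Axis of the finger tab on the blue clip's +x lever, mid-length: a round bar 8 mm thick, 26 mm long along y. Over their outer sides the two tabs measure 46 mm at the start; pushing them together along x opens the jaws.
- clip_tab_b (a point): Axis of the finger tab on the blue clip's -x lever, mid-length; the mirror image of the other.
- clip_jaw_a (a point): Lowest inner edge of the blue clip's jaw on its +x lever, mid-width (the jaws are 26 mm wide along y).
- clip_jaw_b (a point): Lowest inner edge of the blue clip's jaw on its -x lever, mid-width.
- card_stand: Loose wooden stand, block 56 x 125 x 30 mm high, about 0.5 kg, with a cream batch card (green header band) upright in it: 105 mm wide along y, 2 mm thick, top edge 104 mm above the table. Touching its -x face is a pink slip, 2 mm thick, 4 mm lower, set off towards +y. Origin: centre of the underside; x through the card's thickness, y along its edge, z up.
- card_edge (a point): Middle of the batch card's top edge, centred in the 4 mm joint thickness of card and slip. Axes as the card stand's.
- clip_rack: Clip rack fixed to the bench: dark wooden foot 70 x 200 x 18 mm high, and on it an upright steel strip, 3 mm thick along x, 196 mm long along y, top edge 85 mm above the table. Three clips bite it at -65, 0 and +65 mm along y, jaw tips 12 mm below its top edge. Origin: centre of the foot's underside.
- clip_white: White clip on the rack, the same as the blue one; leave alone. Origin at its pivot.
- clip_yellow: Yellow clip on the rack, the same as the blue one; leave alone. Origin at its pivot.
- cheese: Orange-brown cheese wheel, 140 mm across, 42 mm high, on the table on the card stand's +x side; leave alone. Origin: centre of its underside.
- brush: White rind brush, green bristles down, about 225 mm long along x, 50 mm wide, 43 mm high, in the middle of the bench; leave alone. Origin on the table, under its middle.
Not all that is in view belongs to the job. There is more than one size of the clip; the job needs the smallest.

How it is judged (in metres and radians):
On the way, in this order (a step that is already met when the one before it is completed fails the run):
1. The blue clip is squeezed open while its jaws are still about the rack's strip (value of joint clip_lever above 0.25 rad and distance of clip from where it was at the start of the episode below 0.02 m and contact force between clip and the fingers above 2 N), for 0.1 s.
2. The clip is lifted clear of the rack, still open (value of joint clip_lever above 0.25 rad and height (world z) of each of clip_jaw_a, clip_jaw_b above 0.095 m and contact force between clip and clip_rack below 0.1 N), for 0.1 s.
At the end, for the whole second after the job is handed in: Held still by the fingers, blue clip open over 0.38 rad, a jaw each side of card and slip, 2 mm clear; tips 5 to 18 mm below the edge, within 20 mm of its middle; pin within 0.2 rad of the edge; touching neither card nor stand; stand upright, moved under 12 mm (value of joint clip_lever above 0.38 rad and ((x of clip_jaw_a in the frame of card_edge above 0.004 m and x of clip_jaw_b in the frame of card_edge below -0.004 m) or (x of clip_jaw_a in the frame of card_edge below -0.004 m and x of clip_jaw_b in the frame of card_edge above 0.004 m)) and y of clip_jaw_a in the frame of card_edge between -0.02 and 0.02 m and y of clip_jaw_b in the frame of card_edge between -0.02 and 0.02 m and z of clip_jaw_a in the frame of card_edge between -0.018 and -0.005 m and z of clip_jaw_b in the frame of card_edge between -0.018 and -0.005 m and angle between the y axis of clip and the y axis of card_edge, either way round below 0.2 rad and contact force between clip and the fingers above 3 N and contact force between clip and card_stand below 0.2 N and linear speed of clip below 0.03 m/s and distance of card_stand from where it was at the start of the episode below 0.012 m and angle between card_stand's own z axis and vertical below 0.08 rad); the arm keeps its last pose, push and grip.
It fails at once if the clip bites the card or is forced against it or its stand (contact force between clip and card_stand above 4 N).
It fails at once if the card stand is knocked over or pushed away (distance of card_stand from where it was at the start of the episode above 0.015 m or angle between card_stand's own z axis and vertical above 0.15 rad).
It fails at once if another clip on the rack is disturbed (distance of any of clip_white, clip_yellow from where it was at the start of the episode above 0.01 m).
It fails at once if the cheese or the brush is disturbed (distance of any of cheese, brush from where it was at the start of the episode above 0.015 m).
It also fails if it takes over 37 s, if anything falls off the work surface, if the arm or the gripper's body presses on something with over 40 N, if the wrist force passes 120 N, or if a joint passes its speed limit or range.

## Working session

There is one attempt and no reset: what is moved stays moved. The work goes in short steps, Python scripts to look and compute and a tool call to move; the robot and the scene stay as the last step left them, time stands still between calls to the robot, and variables do not carry over. Pictures are saved under pics/ and viewed, and the job is handed in when it is done.

Besides the shell and the picture viewer there is one more tool, called by a JSON object that holds its "method" and its "body". send_rows: Moves the arm, as the interface text tells. Its arguments: {"type":"object","properties":{"motion":{"type":"array","items":{"type":"array"}},"gripper":{"type":"number"}},"required":["motion"]}

```bash
mkdir -p pics; ls
python3 - <<'E'
from rig import bot, capture, recognise, place_of
import cv2, numpy as np
for n in ("scene","top"):
    c=capture(n); cv2.imwrite(f"pics/{n}0.png",c["image"])
    print(n,{k:(np.round(v,4).tolist() if not np.isscalar(v) else v) for k,v in c.items() if k!="image"})
    for t in ["clip","clip_tab_a","clip_tab_b","clip_jaw_a","clip_jaw_b","card_stand","card_edge","clip_rack","clip_white","clip_yellow","cheese","brush"]:
        print(t,[(np.round(d["xy"],1).tolist(),round(d["p"],2)) for d in place_of(n,t)][:4])
print(bot.read_state())
E
```

```text
pics
scene {'fx': 353.7712252274645, 'fy': 353.7712252274645, 'cx': 252.31392065582446, 'cy': 187.50333490291735, 'rvec': [1.7602, 1.8322, -0.72], 'tvec': [0.052, -0.3283, 1.301]}
clip [([165.4, 175.7], 0.93), ([154.9, 225.4], 0.92), ([177.6, 159.5], 0.83)]
clip_tab_a [([153.5, 199.6], 0.93), ([163.3, 168.5], 0.85), ([142.4, 216.1], 0.85), ([167.1, 152.1], 0.71)]
clip_tab_b [([153.5, 199.6], 0.93), ([163.3, 168.5], 0.85), ([142.4, 216.1], 0.85), ([167.1, 152.1], 0.71)]
clip_jaw_a [([159.0, 233.6], 0.85), ([178.1, 171.0], 0.73), ([159.6, 233.3], 0.7), ([167.3, 183.4], 0.59)]
clip_jaw_b [([159.0, 233.6], 0.85), ([178.1, 171.0], 0.73), ([159.6, 233.3], 0.7), ([167.3, 183.4], 0.59)]
card_stand [([357.4, 219.7], 0.88)]
card_edge [([361.5, 191.9], 0.8)]
clip_rack [([195.3, 202.7], 0.82)]
clip_white [([189.9, 175.2], 0.63)]
clip_yellow [([220.5, 174.8], 0.64), ([359.6, 258.9], 0.17)]
cheese [([359.9, 259.4], 0.84), ([196.4, 202.7], 0.7)]
brush [([259.3, 219.5], 0.87), ([165.1, 151.0], 0.33)]
top {'fx': 456.7554092455103, 'fy': 456.7554092455103, 'cx': 257.4497217824599, 'cy': 186.0958149923
[... 996 characters left out ...]
,  8.20885500e+01, -2.55824201e-03,
        6.76915540e+01, -1.02278457e+01]), 'qvel': array([ 0.0375252 ,  0.05932612,  0.0983523 ,  0.0405805 ,  0.0727554 ,
       -0.020186  ]), 'tau': array([ 8.02052964e-04, -4.40013099e+01, -1.76983309e+01,  6.32746099e-02,
        5.06572402e-02, -2.28784211e-05]), 'position': array([0.20296321, 0.59108068, 0.22256733]), 'tcp_rot': array([[ 3.24775839e-01,  9.45791020e-01,  2.41186922e-05],
       [ 9.45791020e-01, -3.24775838e-01, -4.15331445e-05],
       [-3.14485067e-05,  3.63002044e-05, -9.99999999e-01]]), 'force': array([-0.22443674,  0.37144972, -0.09848589]), 'moment': array([-0.01161857,  0.0190289 , -0.01759176]), 'opening': 1.004572355843679}
```

View pictures.

Run:
```python
import cv2
a=cv2.imread("pics/scene0.png");cv2.imwrite("pics/s1.png",cv2.resize(a[120:320,100:420],(800,500),interpolation=cv2.INTER_CUBIC))
b=cv2.imread("pics/top0.png");cv2.imwrite("pics/t1.png",cv2.resize(b[90:330,100:420],(800,600),interpolation=cv2.INTER_CUBIC))
```

```text
(no output)
```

View pics/s1.png

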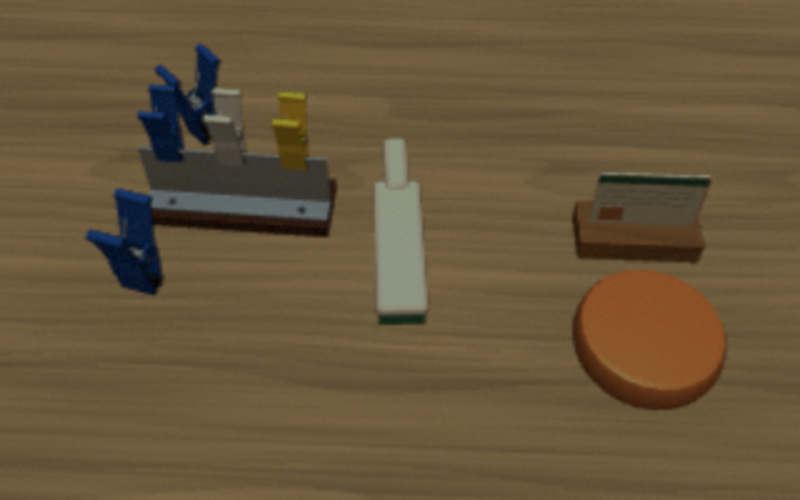

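View pics/t1.png

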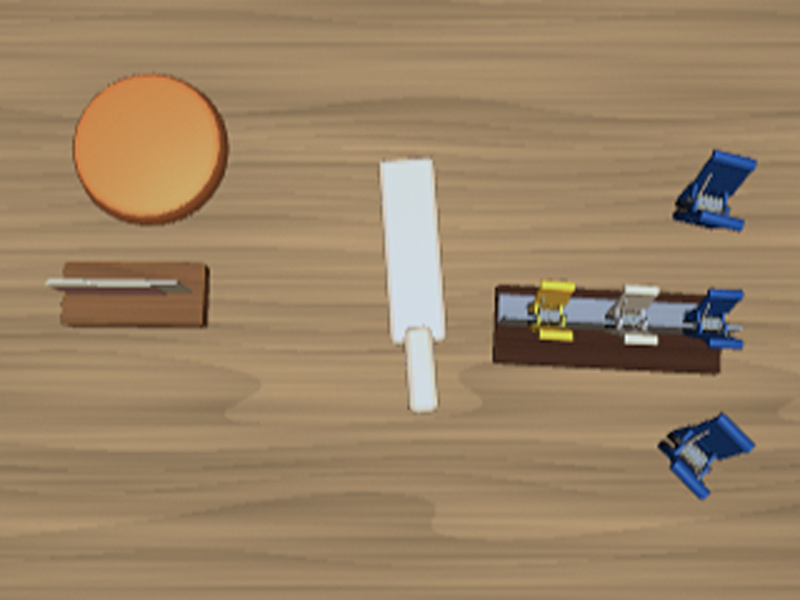

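```bash
cat > h.py <<'E'
import numpy as np, cv2
C={"scene":dict(f=353.7712252274645,c=(252.31392065582446,187.50333490291735),r=[1.7602,1.8322,-0.72],t=[0.052,-0.3283,1.301]),
"top":dict(f=456.7554092455103,c=(257.4497217824599,186.09581499230438),r=[2.1403,-2.1399,0.1731],t=[0.0077,0.5793,0.9479])}
def ray(n,xy):
    c=C[n];R=cv2.Rodrigues(np.array(c["r"]))[0];t=np.array(c["t"])
    o=-R.T@t; d=R.T@np.array([(xy[0]-c["c"][0])/c["f"],(xy[1]-c["c"][1])/c["f"],1]);return o,d
def atz(n,xy,z):
    o,d=ray(n,xy);return (o+d*(z-o[2])/d[2])
def proj(n,P):
    c=C[n];R=cv2.Rodrigues(np.array(c["r"]))[0];p=R@np.array(P)+np.array(c["t"]);return p[:2]/p[2]*c["f"]+np.array(c["c"])
def tri(a,b):
    o1,d1=ray("scene",a);o2,d2=ray("top",b)
    d1=d1/np.linalg.norm(d1);d2=d2/np.linalg.norm(d2)
    s=np.linalg.lstsq(np.stack([d1,-d2],1),o2-o1,rcond=None)[0]
    p,q=o1+d1*s[0],o2+d2*s[1];return (p+q)/2,np.linalg.norm(p-q)
def sc(x,y):return (100+x/2.5,120+y/2.5)
def tc(x,y):return (100+x/2.5,90+y/2.5)
E
python3 - <<'E'
from h import *
np.set_printoptions(precision=4,suppress=True)
for n in C: print(n,"cam",ray(n,(0,0))[0])
print("foot top corners",*[atz("top",tc(*p),0.018) for p in[(497,286),(494,361),(719,374)]])
print("tabs top",atz("top",(390,209),.151),atz("top",(391,227),.151))
print("tabs scene",atz("scene",(165,156),.151),atz("scene",(162,167),.151))
print("pivot",atz("top",(384,220),.109))
print("whi tabs",atz("top",tc(641,292),.151),atz("top",tc(641,339),.151))
print("yel tabs",atz("top",tc(559,287),.151),atz("top",tc(556,335),.151))
print("card ends top",atz("top",tc(47,283),.104),atz("top",tc(176,282),.104),"net",atz("top",(142.6,201.6),.104),atz("scene",(361.5,191.9),.102))
print("card ends scene",atz("scene",sc(600,175),.104),atz("scene",sc(710,176),.104))
print("block top",*[atz("top",tc(*p),.03) for p in[(65,262),(208,263),(206,326),(62,327)]])
print("cheese",atz("top",tc(150,148),.042))
print("brush",*[atz("top",tc(*p),.04) for p in[(380,160),(432,158),(443,340),(425,410)]])
print("decoys",atz("top",tc(708,200),.1),atz("top",tc(700,455),.1))
cv2.imwrite("pics/t2.png",cv2.resize(cv2.imread("pics/top0.png")[190:250,290:410],(800,400),interpolation=cv2.INTER_CUBIC))
cv2.imwrite("pics/t3.png",cv2.resize(cv2.imread("pics/top0.png")[180:230,110:190],(800,500),interpolation=cv2.INTER_CUBIC))
cv2.imwrite("pics/s3.png",cv2.resize(cv2.imread("pics/scene0.png")[180:230,320:400],(800,500),interpolation=cv2.INTER_CUBIC))
cv2.imwrite("pics/s2.png",cv2.resize(cv2.imread("pics/scene0.png")[130:220,140:240],(667,600),interpolation=cv2.INTER_CUBIC))
E
```

```text
scene cam [1.1215 0.0023 0.7384]
top cam [0.4223 0.0106 1.0275]
foot top corners [ 0.5426 -0.0843  0.018 ] [ 0.4761 -0.0807  0.018 ] [ 0.4648 -0.2784  0.018 ]
tabs top [ 0.5179 -0.2476  0.151 ] [ 0.4832 -0.248   0.151 ]
tabs scene [ 0.4873 -0.2446  0.151 ] [ 0.526  -0.2436  0.151 ]
pivot [ 0.5002 -0.2469  0.109 ]
whi tabs [ 0.5221 -0.1829  0.151 ] [ 0.4859 -0.1817  0.151 ]
yel tabs [ 0.526  -0.1197  0.151 ] [ 0.4889 -0.1165  0.151 ]
card ends top [0.5347 0.2899 0.104 ] [0.5355 0.1851 0.104 ] net [0.538  0.2417 0.104 ] [0.5446 0.235  0.102 ]
card ends scene [0.5421 0.1837 0.104 ] [0.5396 0.2889 0.104 ]
block top [0.5623 0.2974 0.03  ] [0.5615 0.1714 0.03  ] [0.5059 0.1717 0.03  ] [0.505  0.2974 0.03  ]
cheese [0.6625 0.2234 0.042 ]
brush [0.6522 0.0199 0.04  ] [ 0.6541 -0.0262  0.04  ] [ 0.493  -0.0349  0.04  ] [ 0.4332 -0.019   0.04  ]
decoys [ 0.6045 -0.2523  0.1   ] [ 0.397  -0.2369  0.1   ]
```

View pics/t2.png

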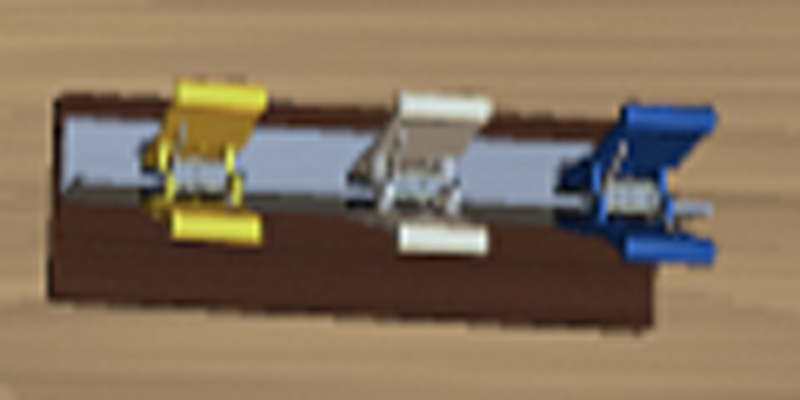

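View pics/s2.png

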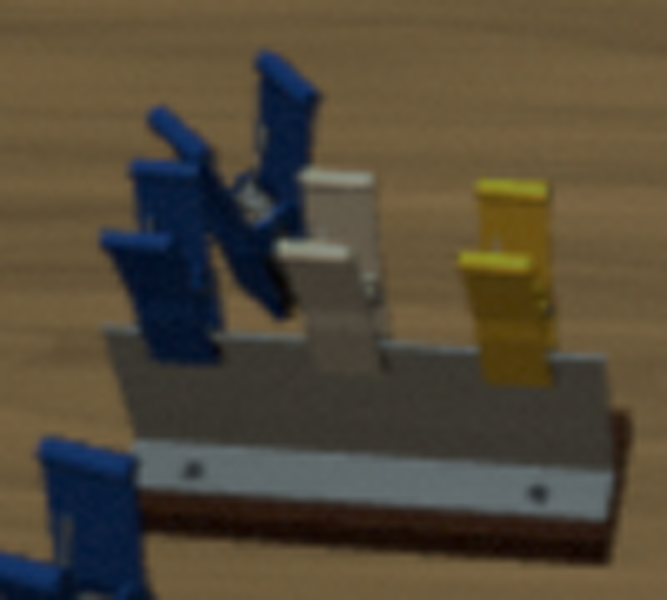

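View pics/t3.png

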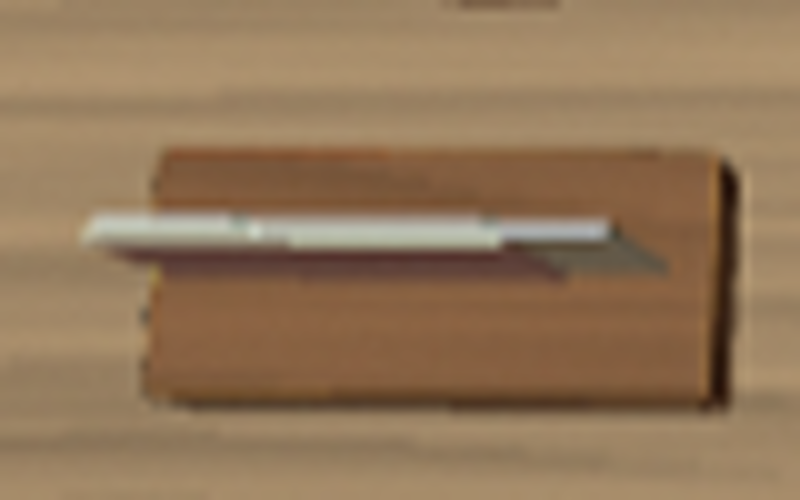

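View pics/s3.png

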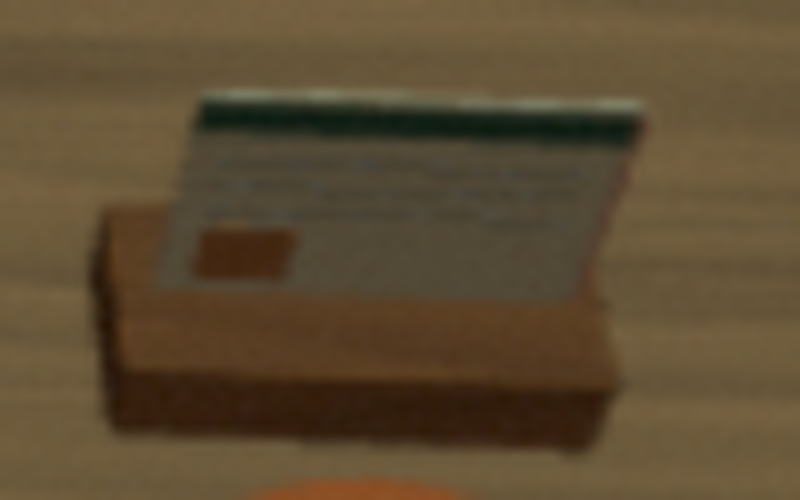

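```bash
cat > fit.py <<'E'
from h import *
from scipy.optimize import least_squares
np.set_printoptions(precision=4,suppress=True)
T=lambda x,y:(290+x/6.667,190+y/6.667); S=lambda x,y:(140+x/6.667,130+y/6.667)
top=[((19,-65),T(669,118)),((-19,-65),T(670,249)),((19,0),T(445,108)),((-19,0),T(443,239)),((19,65),T(221,97)),((-19,65),T(217,228))]
sce=[((-19,-65),S(165,172)),((19,-65),S(137,242)),((-19,0),S(338,182)),((19,0),S(313,252)),((-19,65),S(513,190)),((19,65),S(495,262))]
def w(p,l,z):
    c,s=np.cos(p[2]),np.sin(p[2]);l=np.array(l)/1000;return [p[0]+c*l[0]-s*l[1],p[1]+s*l[0]+c*l[1],z]
def res(p,use,z=None):
    z=p[3] if z is None else z
    r=[]
    if 't' in use:r+=[proj("top",w(p,l,z))-q for l,q in top]
    if 's' in use:r+=[proj("scene",w(p,l,z+.002))-q for l,q in sce]
    return np.ravel(r)
for u,z in (("ts",None),("t",.151),("s",.151),("ts",.151)):
    f=least_squares(lambda p:res(p,u,z),[.5,-.18,0,.151]);print(u,z,f.x,np.abs(f.fun).max(),"blue",w(f.x,(0,-65),0))
T=lambda x,y:(110+x/10,180+y/10); S=lambda x,y:(320+x/10,180+y/10)
# card (front/+x face) & block corners: local coords of stand
bt=[((28,62.5,30),T(163,147)),((28,-62.5,30),T(720,152)),((-28,62.5,30),T(150,402)),((-28,-62.5,30),T(712,405))]
bs=[((28,-62.5,30),S(125,375)),((28,62.5,30),S(615,385)),((28,-62.5,0),S(118,432)),((28,62.5,0),S(590,445)),((-28,-62.5,30),S(105,207))]
def rb(p,u):
    r=[]
    for n,b in (("top",bt),("scene",bs)):
        if n[0] in u: r+=[proj(n,w(p,l[:2],l[2]/1000))-q for l,q in b]
    return np.ravel(r)
for u in ("ts","t","s"):
    f=least_squares(lambda p:rb(p,u),[.53,.235,0]);print(u,f.x,np.abs(f.fun).max())
    p=f.x
    for l in [(0,52.5),(0,-52.5)]: print("  card top end pred top",(proj("top",w(p,l,.104))-[110,180])*10,"scene",(proj("scene",w(p,l,.104))-[320,180])*10)
E
python3 fit.py
```

```text
ts None [ 0.5049 -0.1834 -0.0467  0.1461] 0.4904939786126761 blue [np.float64(0.5018244099956749), np.float64(-0.2483441170949795), 0]
t 0.151 [ 0.5044 -0.1827 -0.0466  0.151 ] 0.10106137018851769 blue [np.float64(0.501399467691267), np.float64(-0.2476535322276801), 0]
s 0.151 [ 0.5101 -0.1813 -0.0479  0.151 ] 0.31106561944898203 blue [np.float64(0.5069659969125477), np.float64(-0.24618308331596275), 0]
ts 0.151 [ 0.5057 -0.1824 -0.047   0.151 ] 1.4735732766324645 blue [np.float64(0.5026534814538829), np.float64(-0.2473621268176428), 0]
ts [0.5358 0.2365 0.005 ] 1.5602378801171994
  card top end pred top [ 92.9572 228.0618] scene [636.5896  91.1966]
  card top end pred top [609.5633 225.6506] scene [198.0776  81.2661]
t [ 0.534   0.2355 -0.0072] 0.5519705020652736
  card top end pred top [ 97.3904 233.4069] scene [631.6549  87.736 ]
  card top end pred top [613.8954 237.2447] scene [192.9147  73.9345]
s [0.5383 0.2368 0.0154] 1.1338017032765038
  card top end pred top [ 91.6975 218.1293] scene [639.8246  97.4916]
  card top end pred top [608.2316 210.4087] scene [201.1964  90.8592]
```

```bash
cat > plan.py <<'E'
import sys,numpy as np
from rig import bot
# args: x,y,z,yaw  waypoints separated by space ; step mm max
s=bot.read_state();p=s["position"]*1000;R=s["tcp_rot"]
yaw=np.degrees(np.arctan2(R[1,0],R[0,0]))
print("t",s["time_s"],"p",np.round(p,1),"yaw",round(yaw,2),"tilt",np.round(R[:,2],4),"F",np.round(s["force"],1),"op",round(s["opening"],3))
step=float(sys.argv[1]);rows=[]
for a in sys.argv[2:]:
    x,y,z,w=map(float,a.split(","));q=np.array([x,y,z])
    n=max(int(np.ceil(np.linalg.norm(q-p)/step)),int(np.ceil(abs(w-yaw)/6.5)),1)
    d=(q-p)/n;dw=(w-yaw)/n
    for i in range(n):
        c,k=np.cos(np.radians(yaw)),np.sin(np.radians(yaw))
        rows.append([[round(float(c*d[0]+k*d[1])),round(float(k*d[0]-c*d[1])),round(float(-d[2]))] if step>5 else [round(float(c*d[0]+k*d[1]),1),round(float(k*d[0]-c*d[1]),1),round(float(-d[2]),1)],round(-np.radians(dw),3)])
        yaw+=dw
    p=q
for i in range(0,len(rows),5):print(rows[i:i+5])
E
python3 plan.py 40 450,150,225,20 502,-248,225,-2.7
```

```text
t 1.3 p [203.  591.1 222.6] yaw 71.05 tilt [ 0. -0. -1.] F [-0.2  0.4 -0.1] op 1.005
[[[-26, 29, 0], np.float64(0.069)], [[-24, 31, 0], np.float64(0.069)], [[-22, 32, 0], np.float64(0.069)], [[-19, 34, 0], np.float64(0.069)], [[-17, 35, 0], np.float64(0.069)]]
[[[-15, 36, 0], np.float64(0.069)], [[-12, 37, 0], np.float64(0.069)], [[-10, 38, 0], np.float64(0.069)], [[-7, 38, 0], np.float64(0.069)], [[-4, 39, 0], np.float64(0.069)]]
[[[-2, 39, 0], np.float64(0.069)], [[1, 39, 0], np.float64(0.069)], [[4, 39, 0], np.float64(0.069)], [[-8, 36, 0], np.float64(0.036)], [[-7, 36, 0], np.float64(0.036)]]
[[[-5, 36, 0], np.float64(0.036)], [[-4, 36, 0], np.float64(0.036)], [[-3, 36, 0], np.float64(0.036)], [[-1, 36, 0], np.float64(0.036)], [[0, 36, 0], np.float64(0.036)]]
[[[1, 36, 0], np.float64(0.036)], [[3, 36, 0], np.float64(0.036)], [[4, 36, 0], np.float64(0.036)], [[5, 36, 0], np.float64(0.036)]]
```

{"method": "send_rows", "body": {"motion": [[[-26,29,0],0.07],[[-24,31,0],0.07],[[-22,32,0],0.07],[[-19,34,0],0.07],[[-17,35,0],0.07]], "gripper": 0.25}}

```text
time_s: 1.72
position: [0.2974, 0.4234, 0.2219]
tcp_rot: [[0.631, 0.776, 0.003], [0.776, -0.631, 0.009], [0.008, -0.003, -1.0]]
force: [0.6, 1.0, 0.7]
opening: 0.769
```

{"method": "send_rows", "body": {"motion": [[[-15,36,0],0.07],[[-12,37,0],0.07],[[-10,38,0],0.07],[[-7,38,0],0.07],[[-4,39,0],0.07]]}}

```text
time_s: 2.13
position: [0.3927, 0.2437, 0.222]
tcp_rot: [[0.866, 0.499, 0.007], [0.499, -0.866, 0.01], [0.011, -0.006, -1.0]]
force: [1.4, 0.1, 0.0]
opening: 0.751
```

```bash
python3 plan.py 40 450,150,225,20 502,-248,225,-2.7
```

```text
t 2.1333 p [392.7 243.7 222. ] yaw 29.96 tilt [ 0.0067  0.0104 -0.9999] F [1.4 0.1 0. ] op 0.751
[[[1, 37, -1], np.float64(0.058)], [[3, 36, -1], np.float64(0.058)], [[5, 36, -1], np.float64(0.058)], [[-8, 36, 0], np.float64(0.036)], [[-7, 36, 0], np.float64(0.036)]]
[[[-5, 36, 0], np.float64(0.036)], [[-4, 36, 0], np.float64(0.036)], [[-3, 36, 0], np.float64(0.036)], [[-1, 36, 0], np.float64(0.036)], [[0, 36, 0], np.float64(0.036)]]
[[[1, 36, 0], np.float64(0.036)], [[3, 36, 0], np.float64(0.036)], [[4, 36, 0], np.float64(0.036)], [[5, 36, 0], np.float64(0.036)]]
```

{"method": "send_rows", "body": {"motion": [[[1,37,-1],0.06],[[3,36,-1],0.06],[[5,36,-1],0.06],[[-8,36,0],0.036],[[-7,36,0],0.036]]}}

```text
time_s: 2.55
position: [0.4638, 0.0673, 0.2257]
tcp_rot: [[0.967, 0.253, 0.015], [0.253, -0.968, 0.011], [0.017, -0.007, -1.0]]
force: [0.5, 0.2, -0.4]
opening: 0.75
```

{"method": "send_rows", "body": {"motion": [[[-5,36,0],0.036],[[-4,36,0],0.036],[[-3,36,0],0.036],[[-1,36,0],0.036],[[0,36,0],0.036]]}}

```text
time_s: 2.97
position: [0.4844, -0.1224, 0.2256]
tcp_rot: [[0.998, 0.065, 0.02], [0.065, -0.998, 0.01], [0.02, -0.008, -1.0]]
force: [1.1, 0.0, -0.1]
opening: 0.749
```

```bash
python3 plan.py 37 502,-248,225,-2.7
```

```text
t 2.9667 p [ 484.4 -122.4  225.6] yaw 3.71 tilt [ 0.0198  0.0097 -0.9998] F [ 1.1  0.  -0.1] op 0.749
[[[2, 32, 0], np.float64(0.028)], [[3, 32, 0], np.float64(0.028)], [[4, 31, 0], np.float64(0.028)], [[5, 31, 0], np.float64(0.028)]]
```

{"method": "send_rows", "body": {"motion": [[[2,32,0],0.028],[[3,32,0],0.028],[[4,31,0],0.028],[[5,30,0],0.028],[[0,0,0],0]]}}

```text
time_s: 3.38
position: [0.5024, -0.2628, 0.226]
tcp_rot: [[0.998, -0.062, 0.026], [-0.062, -0.998, 0.003], [0.025, -0.004, -1.0]]
force: [-0.1, -0.1, -0.1]
opening: 0.746
```

```bash
python3 plan.py 20 502,-248,160,-2.7
python3 - <<'E'
from rig import *
import cv2
for n in("top","scene"):
    c=capture(n)["image"]; cv2.imwrite(f"pics/{n}_a.png",c)
a=cv2.imread("pics/top_a.png")[150:310,290:450];b=cv2.imread("pics/scene_a.png")[80:240,80:240]
import numpy as np
cv2.imwrite("pics/a.png",cv2.resize(np.hstack([a,b]),(800,400),interpolation=cv2.INTER_CUBIC))
E
```

```text
t 3.3833 p [ 502.4 -262.8  226. ] yaw -3.56 tilt [ 0.0257  0.0027 -0.9997] F [-0.1 -0.1 -0.1] op 0.746
[[[0, -4, 17], np.float64(-0.004)], [[0, -4, 17], np.float64(-0.004)], [[0, -4, 17], np.float64(-0.004)], [[0, -4, 17], np.float64(-0.004)]]
```

View pics/a.png

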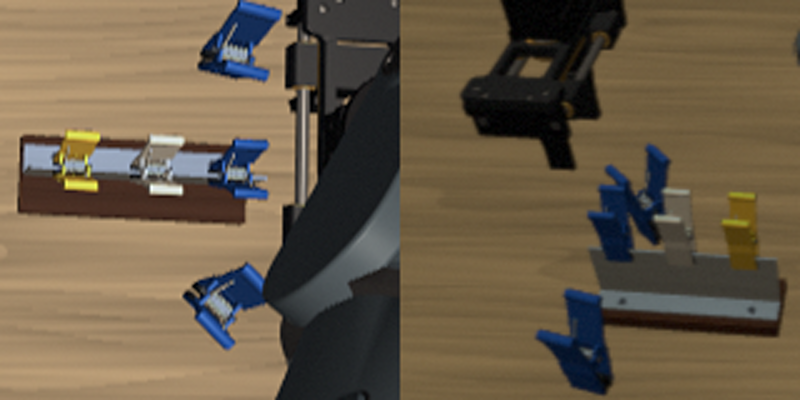

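{"method": "send_rows", "body": {"motion": [[[0,-7,0],-0.005],[[0,-7,3],-0.005],[[0,0,8],-0.005],[[0,0,8],0],[[0,0,5],0]]}}

```text
time_s: 3.9
position: [0.5009, -0.2349, 0.2006]
tcp_rot: [[0.999, -0.036, 0.021], [-0.036, -0.999, 0.011], [0.02, -0.012, -1.0]]
force: [0.7, 0.9, -0.6]
opening: 0.749
```

```bash
python3 plan.py 10 502,-248,160,-2.7
```

```text
t 3.9 p [ 500.9 -234.9  200.6] yaw -2.07 tilt [ 0.0209  0.0113 -0.9997] F [ 0.7  0.9 -0.6] op 0.749
[[[0, 3, 8], np.float64(0.002)], [[0, 3, 8], np.float64(0.002)], [[0, 3, 8], np.float64(0.002)], [[0, 3, 8], np.float64(0.002)], [[0, 3, 8], np.float64(0.002)]]
```

{"method": "send_rows", "body": {"motion": [[[0,0,0],0],[[0,0,0],0],[[0,0,0],0],[[0,0,0],0],[[0,0,0],0]]}}

```text
time_s: 4.32
position: [0.5001, -0.2322, 0.1982]
tcp_rot: [[0.999, -0.033, 0.017], [-0.033, -0.999, 0.014], [0.017, -0.015, -1.0]]
force: [0.2, -0.4, 0.1]
opening: 0.752
```

```bash
python3 plan.py 6 502,-248,160,-2.7
```

```text
t 4.3167 p [ 500.1 -232.2  198.2] yaw -1.89 tilt [ 0.017   0.0142 -0.9998] F [ 0.2 -0.4  0.1] op 0.752
[[[0, 2, 5], np.float64(0.002)], [[0, 2, 5], np.float64(0.002)], [[0, 2, 5], np.float64(0.002)], [[0, 2, 5], np.float64(0.002)], [[0, 2, 5], np.float64(0.002)]]
[[[0, 2, 5], np.float64(0.002)], [[0, 2, 5], np.float64(0.002)]]
```

{"method": "send_rows", "body": {"motion": [[[0,4,0],0.005],[[0,4,4],0.005],[[0,2,6],0],[[0,1,6],0],[[0,0,3],0]]}}

```text
time_s: 4.73
position: [0.5011, -0.2459, 0.179]
tcp_rot: [[0.999, -0.045, 0.021], [-0.045, -0.999, 0.011], [0.02, -0.012, -1.0]]
force: [-0.2, 0.6, -0.7]
opening: 0.749
```

```bash
python3 plan.py 6 502,-248,160,-2.7
```

```text
t 4.7333 p [ 501.1 -245.9  179. ] yaw -2.59 tilt [ 0.0206  0.011  -0.9997] F [-0.2  0.6 -0.7] op 0.749
[[[0, 1, 5], np.float64(0.0)], [[0, 1, 5], np.float64(0.0)], [[0, 1, 5], np.float64(0.0)], [[0, 1, 5], np.float64(0.0)]]
```

{"method": "send_rows", "body": {"motion": [[[0.5,0.5,5],0],[[0.5,0.5,7],0],[[0,0,7],0],[[0,0,4],0],[[0,0,0],0]]}}

```text
time_s: 5.15
position: [0.5016, -0.2463, 0.1515]
tcp_rot: [[0.999, -0.046, 0.018], [-0.046, -0.999, 0.013], [0.017, -0.014, -1.0]]
force: [-0.3, -0.2, -0.8]
opening: 0.751
```

```bash
python3 plan.py 6 502,-248,134,-2.7;  python3 - <<'E'
from rig import *
import cv2
for n in("top","scene"):
    c=capture(n)["image"]; cv2.imwrite(f"pics/{n}_b.png",c)
a=cv2.imread("pics/top_b.png")[150:310,290:450];b=cv2.imread("pics/scene_b.png")[110:210,110:210]
import numpy as np
cv2.imwrite("pics/b.png",np.hstack([cv2.resize(x,(400,400),interpolation=cv2.INTER_CUBIC) for x in(a,b)]))
E
```

```text
t 5.15 p [ 501.6 -246.3  151.5] yaw -2.63 tilt [ 0.0176  0.0135 -0.9998] F [-0.3 -0.2 -0.8] op 0.751
[[[0, 1, 6], np.float64(0.0)], [[0, 1, 6], np.float64(0.0)], [[0, 1, 6], np.float64(0.0)]]
```

View pics/b.png

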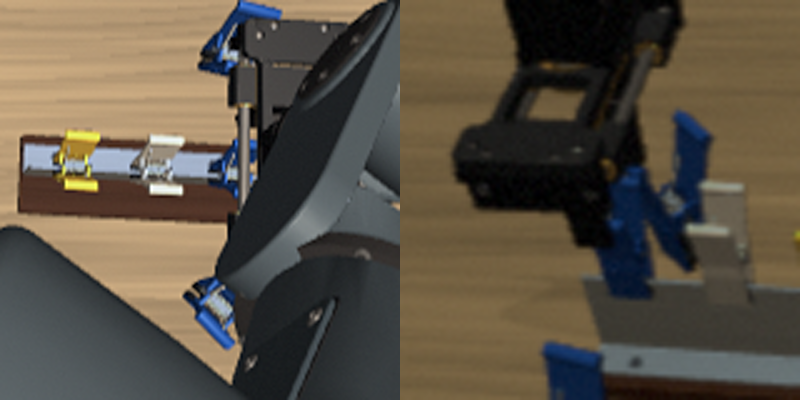

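Run:
```python
from h import *
f=lambda P:(proj("scene",P)-[110,110])*4+[400,0]
for y in(-.2565,-.2375):
  for x in (.534,.56): print(x,y,f([x,y-.0013,.1515]))
print("tab",f([.521,-.2487,.151]),f([.521,-.2487+.013,.151]),f([.521,-.2487-.013,.151]))
```

```text
0.534 -0.2565 [581.26872494 236.18713132]
0.56 -0.2565 [571.04495906 267.65997902]
0.534 -0.2375 [613.03053847 236.97738774]
0.56 -0.2375 [603.47750402 268.49269659]
tab [601.43919277 221.91054124] [622.95012659 222.43779228] [579.95139559 221.38385729]
```

{"method": "send_rows", "body": {"motion": [[[0.5,0.5,4],0],[[0,0.5,5],0],[[0,0,4],0],[[0,0,2],0],[[0,0,0],0]]}}

```text
time_s: 5.67
position: [0.5036, -0.2479, 0.1369]
tcp_rot: [[0.999, -0.045, 0.021], [-0.045, -0.999, 0.011], [0.02, -0.012, -1.0]]
force: [0.0, -0.1, 0.0]
opening: 0.751
```

```bash
python3 plan.py 6 502,-248,134,-2.7
```

```text
t 5.6667 p [ 503.6 -247.9  136.9] yaw -2.6 tilt [ 0.0208  0.011  -0.9997] F [ 0.  -0.1  0. ] op 0.751
[[[-2, 0, 3], np.float64(0.002)]]
```

{"method": "send_rows", "body": {"motion": [[[0,0,1],0],[[0,0,0],0],[[0,0,0],0],[[0,0,0],0],[[0,0,0],0]], "gripper": 1.0}}

```text
time_s: 6.08
position: [0.5036, -0.2479, 0.1359]
tcp_rot: [[0.999, -0.045, 0.021], [-0.045, -0.999, 0.011], [0.02, -0.012, -1.0]]
force: [0.9, 0.1, -0.9]
opening: 0.457
```

{"method": "send_rows", "body": {"motion": [[[0,0,0],0],[[0,0,0],0],[[0,0,0],0],[[0,0,0],0],[[0,0,0],0]]}}

```text
time_s: 6.5
position: [0.5036, -0.2478, 0.136]
tcp_rot: [[0.999, -0.045, 0.021], [-0.045, -0.999, 0.011], [0.02, -0.012, -1.0]]
force: [0.5, -0.5, -1.1]
opening: 0.228
```

```bash
python3 plan.py 6 502,-248,134,-2.7;  python3 - <<'E'
from rig import *
import cv2
for n in("top","scene"):
    c=capture(n)["image"]; cv2.imwrite(f"pics/{n}_c.png",c)
a=cv2.imread("pics/top_c.png")[180:260,330:410];b=cv2.imread("pics/scene_c.png")[110:210,110:210]
import numpy as np
cv2.imwrite("pics/c.png",np.hstack([cv2.resize(x,(400,400),interpolation=cv2.INTER_CUBIC) for x in(a,b)]))
E
```

```text
t 6.5 p [ 503.6 -247.8  136. ] yaw -2.6 tilt [ 0.0209  0.0109 -0.9997] F [ 0.5 -0.5 -1.1] op 0.228
[[[-2, 0, 2], np.float64(0.002)]]
```

View pics/c.png

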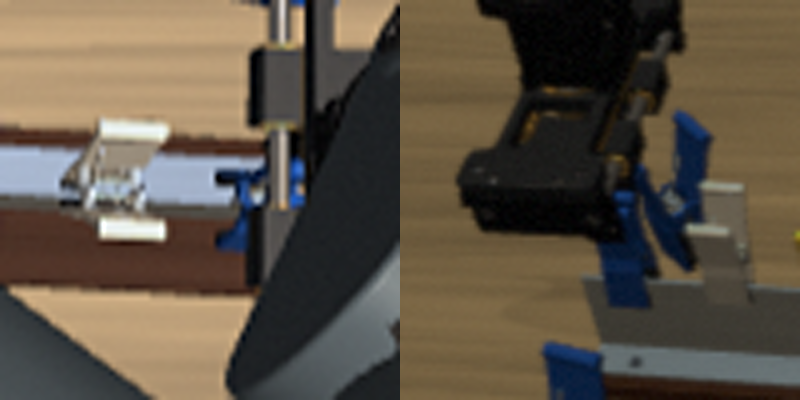

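{"method": "send_rows", "body": {"motion": [[[0,0,-4],0],[[0,0,-8],0],[[0,0,-10],0],[[0,0,-12],0],[[0,0,-12],0]]}}

```text
time_s: 7.02
position: [0.5011, -0.2473, 0.1833]
tcp_rot: [[0.999, -0.045, 0.016], [-0.046, -0.999, 0.015], [0.016, -0.015, -1.0]]
force: [0.2, -0.2, -1.0]
opening: 0.229
```

{"method": "send_rows", "body": {"motion": [[[0,0,-14],0],[[0,0,-14],0],[[0,0,-14],0],[[0,0,-8],0],[[0,0,-3],0]]}}

```text
time_s: 7.43
position: [0.5014, -0.249, 0.2461]
tcp_rot: [[0.999, -0.045, 0.023], [-0.045, -0.999, 0.009], [0.023, -0.01, -1.0]]
force: [-0.1, -0.3, -0.5]
opening: 0.231
```

```bash
python3 plan.py 20 535,235,245,0;  python3 - <<'E'
from rig import *
import cv2
for n in("top","scene"):
    c=capture(n)["image"]; cv2.imwrite(f"pics/{n}_d.png",c)
a=cv2.imread("pics/top_d.png")[150:310,290:450];b=cv2.imread("pics/scene_d.png")[60:220,80:240]
import numpy as np
cv2.imwrite("pics/d.png",np.hstack([cv2.resize(x,(400,400),interpolation=cv2.INTER_CUBIC) for x in(a,b)]))
E
```

```text
t 7.4333 p [ 501.4 -249.   246.1] yaw -2.6 tilt [ 0.0233  0.0089 -0.9997] F [-0.1 -0.3 -0.5] op 0.231
[[[0, -19, 0], np.float64(-0.002)], [[1, -19, 0], np.float64(-0.002)], [[1, -19, 0], np.float64(-0.002)], [[1, -19, 0], np.float64(-0.002)], [[1, -19, 0], np.float64(-0.002)]]
[[[1, -19, 0], np.float64(-0.002)], [[1, -19, 0], np.float64(-0.002)], [[1, -19, 0], np.float64(-0.002)], [[1, -19, 0], np.float64(-0.002)], [[1, -19, 0], np.float64(-0.002)]]
[[[1, -19, 0], np.float64(-0.002)], [[1, -19, 0], np.float64(-0.002)], [[1, -19, 0], np.float64(-0.002)], [[1, -19, 0], np.float64(-0.002)], [[1, -19, 0], np.float64(-0.002)]]
[[[1, -19, 0], np.float64(-0.002)], [[1, -19, 0], np.float64(-0.002)], [[1, -19, 0], np.float64(-0.002)], [[1, -19, 0], np.float64(-0.002)], [[1, -19, 0], np.float64(-0.002)]]
[[[1, -19, 0], np.float64(-0.002)], [[1, -19, 0], np.float64(-0.002)], [[1, -19, 0], np.float64(-0.002)], [[1, -19, 0], np.float64(-0.002)], [[1, -19, 0], np.float64(-0.002)]]
```

View pics/d.png

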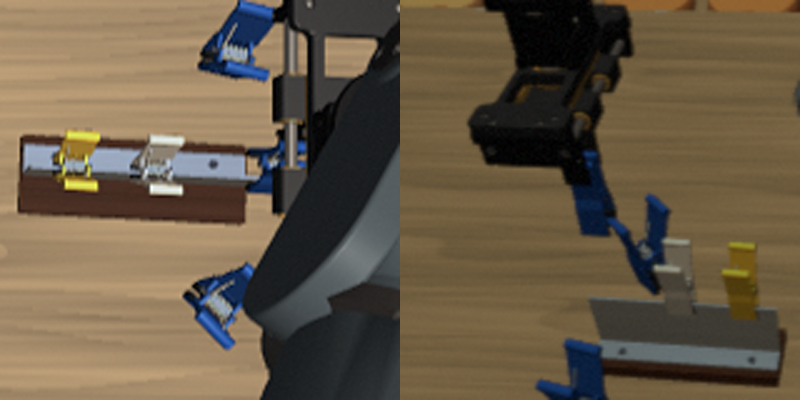

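{"method": "send_rows", "body": {"motion": [[[0,-8,-1],0],[[1,-14,-1],0],[[1,-20,0],-0.003],[[1,-20,0],-0.003],[[1,-20,0],-0.003]]}}

```text
time_s: 7.95
position: [0.507, -0.1637, 0.2447]
tcp_rot: [[0.999, -0.043, 0.017], [-0.043, -0.999, 0.013], [0.016, -0.014, -1.0]]
force: [0.0, 0.5, -1.0]
opening: 0.227
```

{"method": "send_rows", "body": {"motion": [[[2,-20,0],-0.003],[[2,-20,0],-0.003],[[2,-20,0],-0.003],[[2,-20,0],-0.003],[[2,-20,0],-0.003]]}}

```text
time_s: 8.37
position: [0.5159, -0.0513, 0.2419]
tcp_rot: [[1.0, -0.026, 0.005], [-0.026, -0.999, 0.021], [0.005, -0.021, -1.0]]
force: [0.1, 0.4, -0.7]
opening: 0.226
```

{"method": "send_rows", "body": {"motion": [[[2,-20,0],-0.003],[[2,-20,0],-0.003],[[2,-20,0],-0.003],[[2,-20,0],-0.003],[[2,-20,0],-0.003]]}}

```text
time_s: 8.78
position: [0.5215, 0.061, 0.2397]
tcp_rot: [[1.0, -0.007, -0.008], [-0.007, -1.0, 0.026], [-0.008, -0.026, -1.0]]
force: [0.9, -0.7, -0.7]
opening: 0.227
```

```bash
python3 plan.py 20 535,235,245,0
```

```text
t 8.7833 p [521.5  61.  239.7] yaw -0.39 tilt [-0.0081  0.0257 -0.9996] F [ 0.9 -0.7 -0.7] op 0.227
[[[1, -19, -1], np.float64(-0.001)], [[1, -19, -1], np.float64(-0.001)], [[1, -19, -1], np.float64(-0.001)], [[1, -19, -1], np.float64(-0.001)], [[1, -19, -1], np.float64(-0.001)]]
[[[1, -19, -1], np.float64(-0.001)], [[1, -19, -1], np.float64(-0.001)], [[1, -19, -1], np.float64(-0.001)], [[1, -19, -1], np.float64(-0.001)]]
```

{"method": "send_rows", "body": {"motion": [[[2,-20,0],0],[[2,-20,0],0],[[2,-20,0],0],[[2,-20,0],0],[[2,-18,0],0]]}}

```text
time_s: 9.2
position: [0.5243, 0.1706, 0.2375]
tcp_rot: [[1.0, -0.003, -0.022], [-0.003, -1.0, 0.028], [-0.022, -0.028, -0.999]]
force: [0.7, 0.8, -0.4]
opening: 0.227
```

{"method": "send_rows", "body": {"motion": [[[2,-16,0],0],[[2,-13,0],0],[[1,-9,0],0],[[0,-4,0],0],[[0,0,0],0]]}}

```text
time_s: 9.62
position: [0.5219, 0.223, 0.2342]
tcp_rot: [[0.999, 0.005, -0.034], [0.006, -1.0, 0.028], [-0.034, -0.028, -0.999]]
force: [-0.4, 0.1, -0.7]
opening: 0.227
```

```bash
python3 plan.py 20 535,235,245,0
python3 - <<'E'
from rig import *
import cv2
for n in("top","scene"):
    c=capture(n)["image"]; cv2.imwrite(f"pics/{n}_e.png",c)
a=cv2.imread("pics/top_e.png")[120:280,60:220];b=cv2.imread("pics/scene_e.png")[90:250,290:450]
import numpy as np
cv2.imwrite("pics/e.png",np.hstack([cv2.resize(x,(400,400),interpolation=cv2.INTER_CUBIC) for x in(a,b)]))
E
```

```text
t 9.6167 p [521.9 223.  234.2] yaw 0.33 tilt [-0.0343  0.0281 -0.999 ] F [-0.4  0.1 -0.7] op 0.227
[[[7, -6, -5], np.float64(0.003)], [[7, -6, -5], np.float64(0.003)]]
```

View pics/e.png

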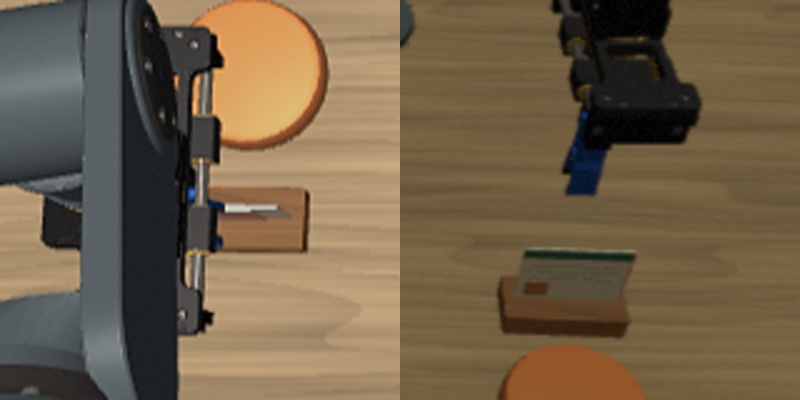

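{"method": "send_rows", "body": {"motion": [[[4,-2,2],0],[[4,-3,5],0],[[4,-3,8],0],[[2,-2,8],0],[[1,0,5],0]]}}

```text
time_s: 10.13
position: [0.5389, 0.2307, 0.2049]
tcp_rot: [[1.0, -0.001, -0.031], [-0.0, -1.0, 0.028], [-0.031, -0.028, -0.999]]
force: [0.3, -0.0, 0.1]
opening: 0.224
```

{"method": "send_rows", "body": {"motion": [[[0,0,0],0],[[0,0,0],0],[[0,0,0],0],[[0,0,0],0],[[0,0,0],0]]}}

```text
time_s: 10.55
position: [0.538, 0.2297, 0.2017]
tcp_rot: [[0.999, -0.002, -0.036], [-0.001, -1.0, 0.026], [-0.037, -0.026, -0.999]]
force: [0.6, -0.2, -0.0]
opening: 0.228
```

```bash
cat > look.py <<'E'
import sys
from rig import *
import cv2,numpy as np
k=sys.argv[1]
for n in("top","scene"):
    c=capture(n)["image"]; cv2.imwrite(f"pics/{n}_{k}.png",c)
a=cv2.imread(f"pics/top_{k}.png")[170:250,100:180];b=cv2.imread(f"pics/scene_{k}.png")[130:230,310:410]
cv2.imwrite(f"pics/{k}.png",np.hstack([cv2.resize(x,(400,400),interpolation=cv2.INTER_CUBIC) for x in(a,b)]))
E
python3 plan.py 6 537,234,195,0; python3 look.py f
```

```text
t 10.55 p [538.  229.7 201.7] yaw -0.07 tilt [-0.0365  0.0263 -0.999 ] F [ 0.6 -0.2 -0. ] op 0.228
[[[0, -2, 3], np.float64(-0.001)], [[0, -2, 3], np.float64(-0.001)]]
```

View pics/f.png

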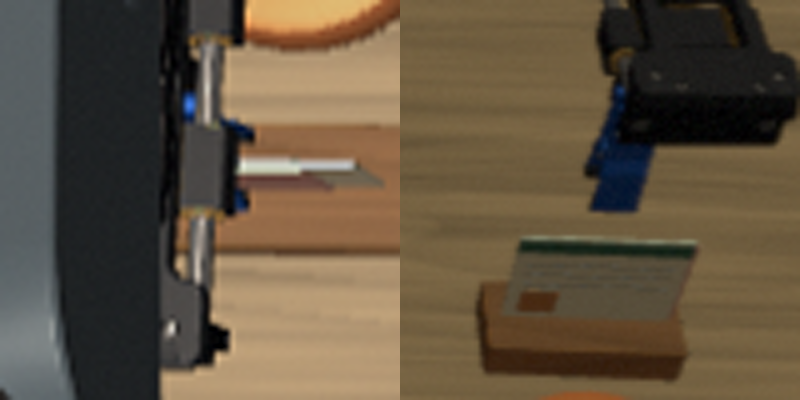

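Run:
```python
from h import *
np.set_printoptions(precision=4,suppress=True)
print("jaw inner top",atz("top",(100+240/5,170+137/5),.14),atz("top",(100+240/5,170+190/5),.14),"card",atz("top",(100+260/5,170+165/5),.104))
o,d=ray("scene",(310+(615-400)/4,130+212/4))
for x in(.546,.551):print("scene jaw at x",o+d*(x-o[0])/d[0])
o,d=ray("scene",(310+(608-400)/4,130+240/4))
for x in(.535,.54):print("scene card at x",o+d*(x-o[0])/d[0])
```

```text
jaw inner top [0.5418 0.2224 0.14  ] [0.5209 0.2217 0.14  ] card [0.5351 0.2225 0.104 ]
scene jaw at x [0.546  0.2329 0.1346]
scene jaw at x [0.551  0.2309 0.1399]
scene card at x [0.535  0.2386 0.0983]
scene card at x [0.54   0.2366 0.1037]
```

{"method": "send_rows", "body": {"motion": [[[1,-1,3],0],[[1,-1,5],0],[[1,-1,5],0],[[0,0,3],0],[[0,0,1],0]]}}

```text
time_s: 11.07
position: [0.5412, 0.2338, 0.1844]
tcp_rot: [[0.999, -0.002, -0.034], [-0.001, -1.0, 0.027], [-0.034, -0.027, -0.999]]
force: [-0.6, -0.8, -0.9]
opening: 0.229
```

{"method": "send_rows", "body": {"motion": [[[0,0,0],0],[[0,0,0],0],[[0,0,0],0],[[0,0,0],0],[[0,0,0],0]]}}

```text
time_s: 11.48
position: [0.5407, 0.2338, 0.1834]
tcp_rot: [[0.999, -0.002, -0.035], [-0.001, -1.0, 0.027], [-0.035, -0.026, -0.999]]
force: [0.8, 0.0, -0.5]
opening: 0.229
```

```bash
python3 plan.py 6 541,234,180,0; python3 look.py g
```

```text
t 11.4833 p [540.7 233.8 183.4] yaw -0.05 tilt [-0.0354  0.0265 -0.999 ] F [ 0.8  0.  -0.5] op 0.229
[[[0, 0, 3], np.float64(-0.001)]]
```

View pics/g.png

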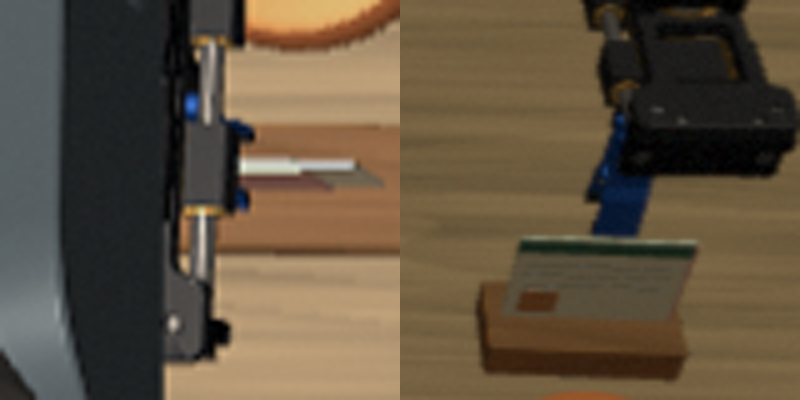

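Run:
```python
import cv2,numpy as np
a=cv2.imread("pics/top_g.png")[188:218,130:170];b=cv2.imread("pics/scene_g.png")[165:200,340:386]
cv2.imwrite("pics/g2.png",np.vstack([cv2.resize(a,(400,300),interpolation=cv2.INTER_NEAREST),cv2.resize(b,(400,300),interpolation=cv2.INTER_NEAREST)]))
```

```text
(no output)
```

View pics/g2.png

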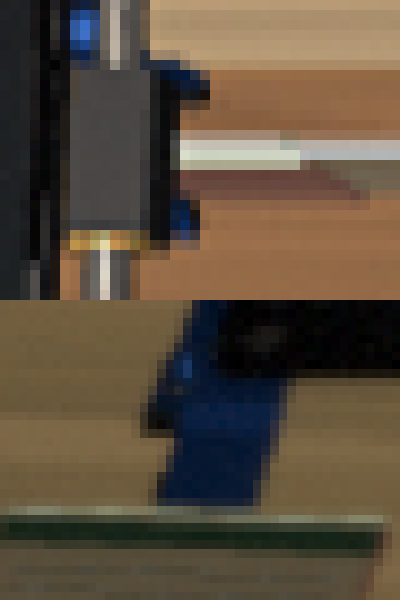

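{"method": "send_rows", "body": {"motion": [[[0.5,0,2],0],[[1,0,4],0],[[0,0,4],0],[[0,0,2],0],[[0,0,0],0]]}}

```text
time_s: 12.0
position: [0.5422, 0.2341, 0.1706]
tcp_rot: [[0.999, -0.002, -0.034], [-0.001, -1.0, 0.027], [-0.034, -0.027, -0.999]]
force: [0.4, 0.4, -0.4]
opening: 0.23
```

```bash
python3 plan.py 6 542.5,234,170,0; python3 look.py h
python3 - <<'E'
import cv2,numpy as np
a=cv2.imread("pics/top_h.png")[188:218,130:170];b=cv2.imread("pics/scene_h.png")[165:200,340:386]
cv2.imwrite("pics/h2.png",np.vstack([cv2.resize(a,(400,300),interpolation=cv2.INTER_NEAREST),cv2.resize(b,(400,300),interpolation=cv2.INTER_NEAREST)]))
E
```

```text
t 12.0 p [542.2 234.1 170.6] yaw -0.06 tilt [-0.0344  0.0267 -0.9991] F [ 0.4  0.4 -0.4] op 0.23
[[[0, 0, 1], np.float64(-0.001)]]
```

View pics/h2.png

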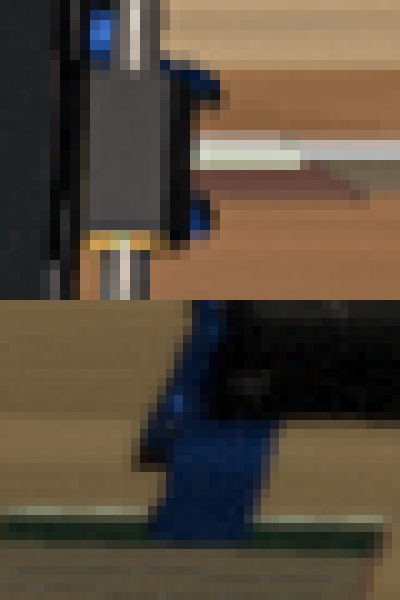

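Run:
```python
from h import *
np.set_printoptions(precision=4,suppress=True)
for y in (538,543):
  o,d=ray("scene",(340+200/8.7,165+(y-300)/8.57))
  for x in(.55,.553):print("scene jaw at x",o+d*(x-o[0])/d[0])
print(atz("top",(150,198),.107),atz("top",(150,207.7),.107),atz("top",(152,203),.104))
```

```text
scene jaw at x [0.55  0.237 0.105]
scene jaw at x [0.553  0.2358 0.1083]
scene jaw at x [0.55   0.2374 0.1029]
scene jaw at x [0.553  0.2362 0.1062]
[0.545  0.2262 0.107 ] [0.5252 0.2255 0.107 ] [0.5351 0.2225 0.104 ]
```

{"method": "send_rows", "body": {"motion": [[[0,0,3],0],[[0,0,4],0],[[0,0,4],0],[[0,0,2],0],[[0,0,0],0]]}}

```text
time_s: 12.52
position: [0.5421, 0.2346, 0.1568]
tcp_rot: [[0.999, -0.002, -0.033], [-0.001, -1.0, 0.027], [-0.033, -0.027, -0.999]]
force: [-1.0, -0.7, -0.3]
opening: 0.226
```

{"method": "send_rows", "body": {"motion": [[[0,0,0],0],[[0,0,0],0],[[0,0,0],0],[[0,0,0],0],[[0,0,0],0]]}}

```text
time_s: 12.93
position: [0.5421, 0.2347, 0.1567]
tcp_rot: [[0.999, -0.002, -0.033], [-0.001, -1.0, 0.027], [-0.033, -0.027, -0.999]]
force: [-0.9, -0.8, -1.1]
opening: 0.231
```

```bash
python3 plan.py 2 542.2,234,157,0; python3 look.py i
python3 - <<'E'
import cv2,numpy as np
a=cv2.imread("pics/top_i.png")[188:218,130:170];b=cv2.imread("pics/scene_i.png")[165:200,340:386]
cv2.imwrite("pics/i2.png",np.vstack([cv2.resize(a,(400,300),interpolation=cv2.INTER_NEAREST),cv2.resize(b,(400,300),interpolation=cv2.INTER_NEAREST)]))
E
```

```text
t 12.9333 p [542.1 234.7 156.7] yaw -0.05 tilt [-0.0334  0.0269 -0.9991] F [-0.9 -0.8 -1.1] op 0.231
[[[0.1, 0.7, -0.3], np.float64(-0.001)]]
```

View pics/i2.png

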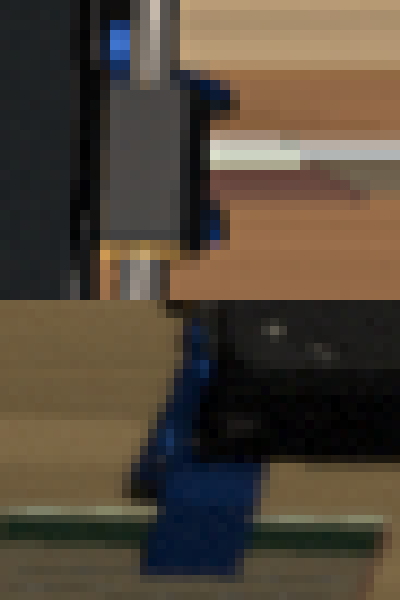

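Run:
```python
from h import *
np.set_printoptions(precision=4,suppress=True)
for y in (571,577):
  o,d=ray("scene",(340+192/8.7,165+(y-300)/8.57))
  for x in(.55,.553):print("scene jaw at x",o+d*(x-o[0])/d[0])
print(atz("top",(152,199),.094),atz("top",(152,208.2),.094),atz("top",(152,203),.104))
```

```text
scene jaw at x [0.55   0.2379 0.091 ]
scene jaw at x [0.553  0.2366 0.0944]
scene jaw at x [0.55   0.2384 0.0884]
scene jaw at x [0.553  0.2372 0.0918]
[0.5446 0.2251 0.094 ] [0.5256 0.2244 0.094 ] [0.5351 0.2225 0.104 ]
```

Run:
```python
from rig import bot
print(bot.hand_in()); s=bot.read_state(); print(s["time_s"],s["position"],s["opening"],s["force"])
```

```text
the job is handed in; nothing more can be done
None
the job is handed in; nothing more can be done
```

The blue clip is now held squeezed open around the middle of the card's top edge, and I handed the job in at about 13 s of the 37 s allowed. Hand-in reports no verdict, so the state below rests on my own measurements.

I squeezed the clip open on the rack and lifted it straight up off the strip. I then carried it at a height that cleared the other two clips and lowered it in stages over the card.

| Check | Last measured | Required |
|---|---|---|
| Midpoint between the jaws, across the card | x ≈ 0.535 m, against the card's 0.535 m | one jaw each side |
| Gap from card and slip to each jaw | about 7.5 mm | at least 2 mm |
| Jaw tip height | about 0.091–0.095 m, so roughly 9–13 mm below the edge | 5–18 mm below |
| Jaws along the edge, from its middle | within a few mm | within 20 mm |
| Pin angle to the card edge | tool heading -0.05°, card heading between -0.4° and +0.9° | within 0.2 rad (11°) |
| Gripper opening | about 20 mm at the tabs, consistent with the open stop | lever over 0.38 rad |
| Force on the wrist | under 2 N, within the readings' usual noise | clip on card and stand below 0.2 N |

- **Cameras:** they disagree by about 5 mm in x. I relied on the top view and on jaw and card positions within the same picture.
- **Tilt:** the tool leaned about 2.5° by the end, and I left it because the moves can only turn about the tool's own axis.
- **Other objects:** in the close-up pictures the card and stand look unmoved. I did not measure the other clips, cheese or brush again after the carry.

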